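# Shut the tip box and bring its offset hold-down bar over the forks

### The arm

A 6-joint arm with a two-finger parallel gripper is mounted at the origin on a cart in front of the work surface, level with it; the furniture and walls round the work are solid. World frame = base frame: x ahead of the robot, y to its left, z up, the work surface at z = 0. Lengths are in m, angles in degrees, forces in N, time in s.
With the tool pointing down it reaches from about 0.35 to 0.975 m from the base axis. Payload 4.9 kg.
Tool frame: the origin (TCP) lies midway between the tips of the shut fingers; the grasp point (between the pads) lies 19 mm behind it (grip_point_offset is the distance from the TCP to the grasp point, in m); z points along the fingers, y is the line along which they close (so a half turn about z gives the same grasp; the last joint's range is limited). The gripper opens to 85 mm and grips with 20 to 120 N. Pads are 22 mm wide; open, the fingers measure 114 mm over their backs; the gripper's body (76 mm by 85 mm) begins 54 mm behind the grasp point. The pads swing forward as they close: fully open they stand 13 mm farther back than shut.
Start: joints at [-75.229, 3.019, 92.412, -0, 84.569, -6.818], TCP at [0.23, -0.581, 0.193] pointing down, gripper open.
Joint ranges: [-172.51, 172.51], [-57.92, 126.97], [3.15, 148.05], [-58.71, 238.71], [5.1, 150.11], [-179.66, 179.66]. Speed limits (degrees/s): [147.25, 147.25, 180, 180, 180, 180].

### API

Orientations are given as a 3x3 rotation matrix whose columns are the frame's x, y, z axes.
In Python, from bench import goto, move_straight, goto_joints, grip, pause, solve_ik, grab_frame, Unreachable, hand_in, find_in, landmark_of, read_t, read_q, read_joint_vel, read_joint_efforts, read_position, read_tool_rot, read_wrist_force, read_ft_torque, read_grip_width, read_gripper_force, grip_point_offset gives the robot as it stands. Calls block until the motion is done:
- goto(position, orientation): joint-space move of the TCP to a pose.
- move_straight(position, attitude=None, max_speed=0.15): straight line of the TCP; attitude=None keeps the orientation; max_speed is the mean speed in m/s.
- goto_joints(angles): joint-space move.
- grip(opening, force=None): finger opening in m; force is the grip in N (None keeps the last); returns when the fingers have stopped.
- pause(seconds).
- solve_ik(position, orientation): joint angles nearest the present ones, or None.
- grab_frame(name): name is "side" or "top" or "wrist"; returns a dict with "pixels" (400x640x3 uint8, blue, green, red), "depth" (400x640 float32, m along the optical axis (not along the pixel's ray), 0 where there is no reading), "K" (3x3 intrinsics, pixels), "R" (3x3) and "t" (3): a world point X has camera coordinates R X + t; the wrist camera has in their place "tool_from_camera" (4x4, takes a point from camera to tool coordinates, whose origin is the TCP and whose axes are the flange's). Camera axes: x right, y down, z forward; pixel columns grow to the right and rows downward; lengths in m; the calibration is good to about 2 mm. A picture is of the moment at which its call begins: read the wrist's pose just before it.
A pose or a line that the arm cannot do raises Unreachable and nothing moves.
- hand_in(): hands the job in; it is judged then, once.
Trained networks look in a picture, given as the dict that the camera call returned (one of the last four; its "shot" number tells which), for a name from the list of things; names that differ only in an ending like _2 or _b are one class to them, and where a whole thing is asked for, a point or a joint stands for the part that bears it (a point fixed in the world has none). Each returns a list of dicts, best first, with "conf" (0 to 1); they miss things now and then, are a little off and sometimes report something else, mostly with a low value. They report only what shows in the picture. A call takes as long as a camera call. They do not tell look-alikes from the thing itself.
- find_in(target, picture): "rect" ([left, top, right, bottom] in pixels, round what is visible of it).
- landmark_of(target, picture): "location" ([column, row] in pixels: a listed point, or the origin of a listed thing).
Readings, each from a call of its own:
- read_t(): time.
- read_q(): joint angles.
- read_joint_vel(): joint speeds.
- read_joint_efforts(): joint torques, N m.
- read_position(): TCP position.
- read_tool_rot(): TCP orientation.
- read_wrist_force(): force on the tool from outside, world axes, zero at the start.
- read_ft_torque(): the same for the moment, N m.
- read_grip_width(): finger opening in m.
- read_gripper_force(): force on a finger pad.
Only numpy, scipy, OpenCV 4.12 (cv2) and the standard library are available. Lean on these libraries where they do the work, as an engineer would, in place of code of your own. Each camera call takes 0.05 s, during which the arm holds its last target. There are 200 camera calls.

### The job

Close up the loaded pipette-tip box in the hold-down frame: shut its clear hinged lid completely. Then pick up the offset hold-down bar at its balance point (the blue band) and hold it level and still a few centimetres above the two forks, lined up ready to be lowered: each black sleeve straight above a fork, the orange weight on the side of the orange fork. Finish while still holding the bar there, not set down or let go, and leave the vial, the dark red culture plate and the black marker where they are.

Things in the scene. Friction and masses are not known exactly. Their poses are not given: they have to be found in the camera images.
- frame: Fixed hold-down frame: aluminium base plate 116 (its x) x 204 (its y) x 8 mm with a V fork near each end and a tip box fixed between. Origin: centre of its underside, on the worktop; z up; at yaw 0 x points away from the robot, y to its left. Orange fork at y = -82 mm, grey at +82 mm; prongs 95 mm tall, 32 mm apart at the mouth. Box: x -33 to +33, y -59 to +59 mm, rim 54 mm above the worktop.
- fork_orange (a point): Bottom of the V of the orange fork, 78 mm above the worktop, where the bar's underside will rest. Axes as the frame's.
- fork_grey (a point): Bottom of the V of the grey fork, 78 mm above the worktop. Axes as the frame's.
- lid_hinge (a point): Middle of the lid's hinge line, which runs along the frame's y on the box's +x side, 34.5 mm from the frame's origin and 55 mm above the worktop. Axes as the frame's. The shut lid is a shallow clear cap 118 mm along y, from 67 to 2 mm before this line (-x), its flat top 22 mm above it (77 mm above the worktop).
- tip_box_lid (a joint): Opening angle of the clear lid (rad): 0 = shut; grows as the front edge swings up and back to the frame's +x; 1.57 = upright, stop at 1.83. It weighs 30 g and turns with slight friction and damping (under 0.1 N m): it may stay part open where it is left, can be pushed over from behind with shut fingers and pressed down, and stays shut by its weight.
- bar: Loose bar, 14 x 14 x 238 mm, about 0.44 kg (varies): orange weight (33 mm diameter, 46 tall, at x = +62 mm), thin brass foot (18 mm diameter, at x = -165 mm). It lies level on these, its square part 25 to 39 mm above the worktop. Origin: underside level, below the balance point (centre of mass; blue band, 63 mm from the square part's weight end); x along the bar to the weight, z up.
- balance (a point): Balance point on the bar's axis, in the middle of the blue band (12 mm wide), 32 mm above the bar's origin. Axes as the bar's. The black sleeves (16 mm long) lie 30 mm from it towards the weight and 134 mm from it towards the foot.
- sleeve_heavy (a point): Underside of the bar at the black sleeve next to the orange weight: 30 mm from the balance point along the bar's +x, 7 mm below the bar's axis. Belongs over the orange fork.
- sleeve_light (a point): Underside of the bar at the far black sleeve: 134 mm from the balance point along the bar's -x, 7 mm below the bar's axis. Belongs over the grey fork.
- vial: Bystander: small upright vial with white cap, 21 mm diameter, 60 mm tall; origin at the centre of its underside.
- blood_plate: Bystander: round culture plate with dark red filling, 93 mm diameter, 15 mm tall; origin at the centre of its underside.
- marker: Bystander: black marker pen lying down, 16 x 138 x 18 mm (long along its y); origin at the centre of its underside.
Things that resemble listed ones, but are neither listed nor needed, are in the scene too. Of the things that look like the frame, the larger one is meant.

How it is judged (in metres and radians):
On the way, in this order (a step that is already met when the one before it is completed fails the run):
1. the lid is shut while the bar still lies where it was (value of joint tip_box_lid below 0.06 rad and distance of bar from where it was at the start of the episode below 0.03 m), for 0.2 s.
2. the bar is lifted clear of the worktop by its balance point, level (height (world z) of bar above 0.03 m and angle between bar's own z axis and vertical below 0.087 rad and contact force between the fingers and bar above 2 N and x of the grasp point in the frame of balance between -0.02 and 0.02 m), for 0.2 s.
At the end, for the whole second after the job is handed in: Lid shut (under 0.06 rad). Bar held within 20 mm of its balance point, level within 5 degrees, at rest, clear of the frame; each sleeve within 12 mm horizontally of its own fork (weight on the orange side), its underside 15 to 85 mm above the bottom of the V (value of joint tip_box_lid below 0.06 rad and horizontal distance between sleeve_heavy and fork_orange below 0.012 m and z of sleeve_heavy in the frame of fork_orange between 0.015 and 0.085 m and horizontal distance between sleeve_light and fork_grey below 0.012 m and z of sleeve_light in the frame of fork_grey between 0.015 and 0.085 m and x of the grasp point in the frame of balance between -0.02 and 0.02 m and angle between bar's own z axis and vertical below 0.087 rad and contact force between the fingers and bar above 2 N and contact force between bar and frame below 0.3 N and linear speed of bar below 0.02 m/s and angular speed of bar below 0.15 rad/s); the arm keeps its last pose, push and grip.
It fails at once if the white-capped vial is pushed away or knocked over (distance of vial from where it was at the start of the episode above 0.03 m or angle between vial's own z axis and vertical above 0.5 rad).
It fails at once if the dark red culture plate is pushed away or knocked over (distance of blood_plate from where it was at the start of the episode above 0.03 m or angle between blood_plate's own z axis and vertical above 0.5 rad).
It fails at once if the black marker pen is pushed away or knocked over (distance of marker from where it was at the start of the episode above 0.03 m or angle between marker's own z axis and vertical above 0.5 rad).
It also fails if it takes over 54 s, if anything falls off the work surface, if the arm or the gripper's body presses on something with over 40 N, if the wrist force passes 120 N, or if a joint passes its speed limit or range.

## Working session

There is one attempt and no reset: what is moved stays moved. The work goes in short steps, each a Python script; the robot and the scene stay as the last script left them, time stands still between calls to the robot, and variables do not carry over. Pictures are saved under pics/ and viewed, at most 10 in all, crops included, and the job is handed in when it is done.

```bash
mkdir -p pics; ls
cat > h.py <<'E'
import numpy as np, cv2
from bench import *
def world(p,uv,z=None,depth=None):
    K,R,t=p["K"],np.array(p["R"]),np.array(p["t"])
    d=np.linalg.inv(K)@np.array([uv[0],uv[1],1.0])
    c=-R.T@t; r=R.T@d
    if z is not None: return c+r*(z-c[2])/r[2]
    if depth is None: depth=p["depth"][int(round(uv[1])),int(round(uv[0]))]
    return c+r*depth
def proj(p,X):
    x=p["K"]@(np.array(p["R"])@np.array(X)+np.array(p["t"])); return x[:2]/x[2]
E
python3 - <<'E'
from h import *
for n in("top","side"):
    p=grab_frame(n); cv2.imwrite(f"pics/{n}0.png",p["pixels"])
    print(n,"cam",(-np.array(p["R"]).T@p["t"]).round(3))
    for k in("frame","fork_orange","fork_grey","lid_hinge","bar","balance","sleeve_heavy","sleeve_light","vial","blood_plate","marker"):
        print(k,[(np.round(d["location"]).astype(int).tolist(),round(d["conf"],2)) for d in landmark_of(k,p)[:4]],[(np.round(d["rect"]).astype(int).tolist(),round(d["conf"],2)) for d in find_in(k,p)[:4]] if n=="top" else"")
E
```

```text
pics
top cam [0.356 0.007 1.135]
frame [([246, 231], 0.87), ([362, 214], 0.87)] [([201, 204, 292, 261], 0.8), ([332, 196, 392, 231], 0.74)]
fork_orange [([278, 227], 0.88), ([386, 210], 0.79)] [([204, 200, 291, 264], 0.86), ([330, 195, 394, 232], 0.8)]
fork_grey [([208, 218], 0.97), ([341, 207], 0.73)] [([199, 201, 295, 262], 0.84), ([331, 197, 392, 235], 0.6)]
lid_hinge [([364, 201], 0.79), ([247, 214], 0.67)] [([330, 194, 394, 232], 0.84), ([366, 126, 405, 160], 0.43)]
bar [([456, 230], 0.81)] [([453, 155, 469, 260], 0.73), ([368, 123, 406, 158], 0.28)]
balance [([461, 227], 0.72)] [([451, 157, 465, 260], 0.62), ([201, 202, 292, 265], 0.38)]
sleeve_heavy [] [([451, 157, 470, 260], 0.69)]
sleeve_light [([460, 171], 0.83)] [([452, 152, 468, 257], 0.72)]
vial [([322, 148], 0.55)] [([319, 138, 326, 155], 0.69), ([287, 255, 300, 310], 0.43)]
blood_plate [([385, 144], 0.92)] [([367, 126, 405, 161], 0.95)]
marker [([293, 284], 0.82), ([277, 230], 0.46)] [([288, 256, 302, 310], 0.9), ([366, 127, 402, 161], 0.37)]
side cam [0.575 0.924 0.465]
frame [([316, 198], 0.92), ([348, 256], 0.83)] 
fork_orange [([347, 201], 0.82), ([245, 212], 0.71), ([317, 167], 0.58)] 
fork_grey [([346, 244], 0.71), ([314, 184], 0.56)] 
lid_hinge [([329, 231], 0.95), ([307, 180], 0.68)] 
bar [([324, 163], 0.84)] 
balance [([325, 154], 0.59)] 
sleeve_heavy [([335, 156], 0.66), ([348, 199], 0.28), ([247, 213], 0.26)] 
sleeve_light [([280, 159], 0.73)] 
vial [([247, 215], 0.66), ([322, 156], 0.18)] 
blood_plate [([245, 190], 0.76)] 
marker [([395, 225], 0.68)]
```

Run:
```python
import cv2
a=cv2.imread("pics/top0.png")[100:340,160:500]
cv2.imwrite("pics/top0c.png",cv2.resize(a,None,fx=2.35,fy=2.35,interpolation=cv2.INTER_CUBIC))
a=cv2.imread("pics/side0.png")[110:310,200:450]
cv2.imwrite("pics/side0c.png",cv2.resize(a,None,fx=2.9,fy=2.9,interpolation=cv2.INTER_CUBIC))
```

```text
(no output)
```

View pics/top0c.png

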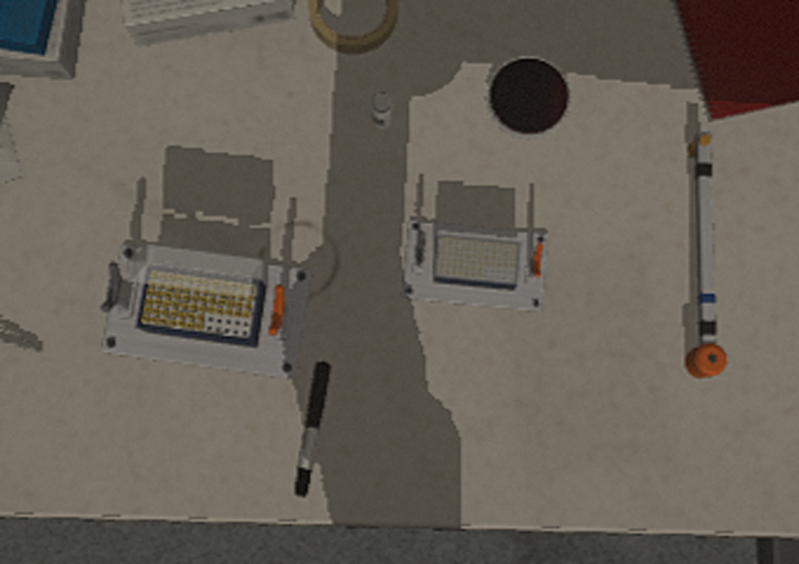

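View pics/side0c.png

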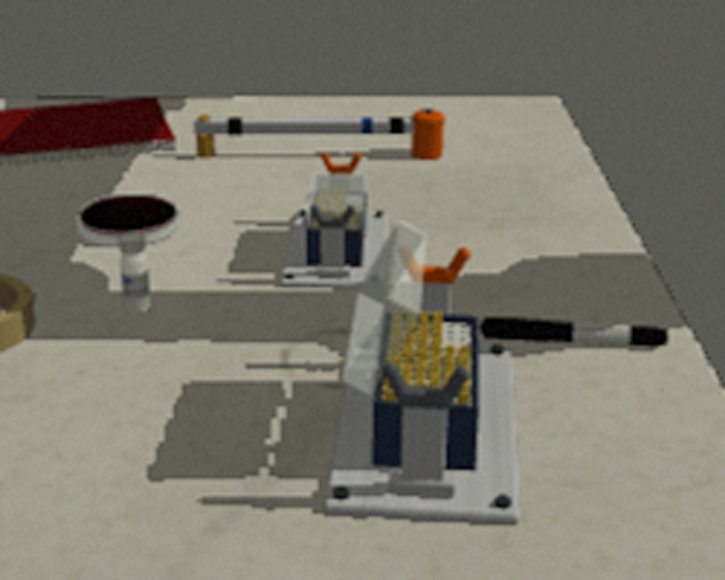

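The meant frame is the larger box loaded with yellow tips at top (246,231). The smaller look-alike at (362,214) has an empty, shut box. The bar at (456,230) is the only one, with its weight towards the robot. The lid stands open near upright on the +x side. The marker is at (293,284), the vial at (322,148) and the plate at (385,144).

Run:
```python
from h import *
z=dict(frame=0,fork_orange=.078,fork_grey=.078,lid_hinge=.055,bar=0,balance=.032,sleeve_heavy=.025,sleeve_light=.025,vial=0,blood_plate=0,marker=0)
for n in("top","side"):
    p=grab_frame(n)
    for k in z:
        for d in landmark_of(k,p)[:2]:
            print(n,k,round(d["conf"],2),world(p,d["location"],z[k]).round(3))
    if n=="top":
        # bar blob: height 20-50mm around it
        H,W=p["depth"].shape
        u,v=np.meshgrid(np.arange(W),np.arange(H))
        D=p["depth"]; Rc=np.array(p["R"]); c=-Rc.T@np.array(p["t"])
        P=c+((np.linalg.inv(p["K"])@np.stack([u*D,v*D,D]).reshape(3,-1)).T@Rc)
        P=P.reshape(H,W,3)
        s=P[150:265,440:480].reshape(-1,3)
        m=(s[:,2]>.032)&(s[:,2]<.044); q=s[m]; print("bar pts",len(q),q.min(0).round(3),q.max(0).round(3))
        a=q[:,:2]-q[:,:2].mean(0); U=np.linalg.svd(a)[2][0]; print("bar dir",U, q.mean(0))
        print("red box h",P[100:140,470:500,2].max())
        s=P[195:265,195:300].reshape(-1,3);
        for lo,hi in((.004,.012),(.05,.06),(.085,.1),(.1,.14)):
            q=s[(s[:,2]>lo)&(s[:,2]<hi)]; print(lo,len(q), q.min(0).round(3) if len(q) else"",q.max(0).round(3)if len(q) else"")
        b=P[195:265,195:300]; msk=((b[...,2]>.003)).astype(np.uint8); 
        msk=((b[...,2]>.004)&(b[...,2]<.014)); pts=b[msk][:,:2].astype(np.float32); print(cv2.minAreaRect(pts))
        for nm,(r0,r1,c0,c1) in dict(tall_all=(100,330,160,500)).items():
            pass
```

```text
top frame 0.85 [0.509 0.209 0.   ]
top frame 0.78 [ 0.558 -0.084  0.   ]
top fork_orange 0.85 [0.504 0.125 0.078]
top fork_orange 0.69 [ 0.554 -0.129  0.078]
top fork_grey 0.88 [ 0.552 -0.01   0.078]
top lid_hinge 0.93 [ 0.583 -0.073  0.055]
top lid_hinge 0.6 [0.536 0.202 0.055]
top bar 0.84 [ 0.527 -0.314  0.   ]
top balance 0.84 [ 0.532 -0.314  0.032]
top sleeve_heavy 0.7 [ 0.5   -0.311  0.025]
top sleeve_light 0.56 [ 0.667 -0.311  0.025]
top sleeve_light 0.32 [0.379 0.085 0.025]
top vial 0.44 [0.725 0.024 0.   ]
top blood_plate 0.76 [ 0.745 -0.135  0.   ]
top marker 0.7 [0.384 0.082 0.   ]
bar pts 637 [ 0.448 -0.322  0.032] [ 0.7   -0.291  0.044]
bar dir [-0.99989697  0.01435428] [ 0.57341758 -0.30667705  0.0386888 ]
red box h 1.1346647960746261
0.004 1649 [0.429 0.075 0.004] [0.597 0.334 0.012]
0.05 590 [0.468 0.119 0.05 ] [0.528 0.283 0.06 ]
0.085 193 [0.472 0.116 0.085] [0.555 0.291 0.1  ]
0.1 682 [0.504 0.142 0.1  ] [0.547 0.262 0.129]
((0.5088474750518799, 0.20508846640586853), (0.16940338909626007, 0.25523874163627625), 2.178528308868408)
side frame 0.92 [ 0.566 -0.086  0.   ]
side frame 0.79 [0.497 0.203 0.   ]
side fork_orange 0.81 [ 0.553 -0.092  0.078]
side fork_orange 0.68 [0.494 0.124 0.078]
side fork_grey 0.7 [0.509 0.282 0.078]
side fork_grey 0.57 [0.567 0.025 0.078]
side lid_hinge 0.94 [0.536 0.205 0.055]
side lid_hinge 0.66 [ 0.581 -0.064  0.055]
side bar 0.67 [ 0.519 -0.323  0.   ]
side bar 0.61 [0.383 0.092 0.   ]
side balance 0.59 [ 0.531 -0.299  0.032]
side sleeve_heavy 0.97 [ 0.491 -0.304  0.025]
side sleeve_heavy 0.54 [0.715 0.045 0.025]
side sleeve_light 0.87 [ 0.664 -0.295  0.025]
side vial 0.63 [0.721 0.009 0.   ]
side vial 0.23 [ 0.511 -0.319  0.   ]
side blood_plate 0.58 [ 0.743 -0.125  0.   ]
side marker 0.94 [0.388 0.08  0.   ]
```

```bash
cat >> h.py <<'E'
def down(yaw_deg):  # tool y along world direction of frame-y at this yaw, z down
    a=np.radians(yaw_deg); y=np.array([-np.sin(a),np.cos(a),0]); z=np.array([0,0,-1.]); return np.stack([np.cross(y,z),y,z],1)
def wrist():
    P=np.array(read_position());R=np.array(read_tool_rot()); p=grab_frame("wrist")
    T=np.eye(4);T[:3,:3]=R;T[:3,3]=P
    M=np.linalg.inv(T@np.array(p["tool_from_camera"])); p["R"]=M[:3,:3];p["t"]=M[:3,3]; return p
def cloud(p):
    D=p["depth"];H,W=D.shape;u,v=np.meshgrid(np.arange(W),np.arange(H));R=np.array(p["R"])
    return (-R.T@np.array(p["t"])+(np.linalg.inv(p["K"])@np.stack([u*D,v*D,D]).reshape(3,-1)).T@R).reshape(H,W,3)
E
python3 - <<'E'
from h import *
for pos in([.50,.205,.32],[.53,-.31,.3]):
  for y in(-7,173): print(pos,y,solve_ik(pos,down(y)))
p=grab_frame("wrist"); print(np.array(p["tool_from_camera"]).round(3), p["K"])
goto([.45,.205,.34],down(min((-7,173),key=lambda y:abs(solve_ik([.45,.205,.34],down(y))[5]))))
p=wrist(); print(read_t(),np.round(read_q(),1)); cv2.imwrite("pics/w1.png",p["pixels"])
for k,z in dict(frame=0,fork_orange=.078,fork_grey=.078,lid_hinge=.055).items():
    print(k,[(round(d["conf"],2),np.round(d["location"]),world(p,d["location"],z).round(4)) for d in landmark_of(k,p)[:2]])
np.savez("w1.npz",c=cloud(p),img=p["pixels"])
E
```

```text
[0.5, 0.205, 0.32] -7 [ 1.44015633e+01 -1.10615988e+01  9.38591364e+01 -2.54444375e-14
  9.72024623e+01 -6.85984367e+01]
[0.5, 0.205, 0.32] 173 [ 1.44015633e+01 -1.10615988e+01  9.38591364e+01 -2.54444375e-14
  9.72024623e+01  1.11401563e+02]
[0.53, -0.31, 0.3] -7 [-3.72645523e+01 -8.21884488e-01  8.62105035e+01 -2.54444375e-14
  9.46113810e+01 -1.20264552e+02]
[0.53, -0.31, 0.3] 173 [-3.72645523e+01 -8.21884488e-01  8.62105035e+01 -2.54444375e-14
  9.46113810e+01  5.97354477e+01]
[[ 0.    -0.946 -0.325  0.085]
 [ 1.     0.    -0.    -0.   ]
 [ 0.    -0.325  0.946 -0.182]
 [ 0.     0.     0.     1.   ]] [[359.88940029   0.         325.56007124]
 [  0.         359.88940029 202.55315442]
 [  0.           0.           1.        ]]
5.9667 [ 15.8 -17.5  97.4  -0.  100.2 -67.1]
frame [(0.85, array([327., 177.]), array([0.5063, 0.2008, 0.    ])), (0.81, array([157., 232.]), array([ 0.5609, -0.0769,  0.    ]))]
fork_orange [(0.84, array([100., 245.]), array([ 0.5413, -0.1149,  0.078 ])), (0.83, array([266., 192.]), array([0.4959, 0.1224, 0.078 ]))]
fork_grey [(0.78, array([394., 195.]), array([0.5192, 0.2859, 0.078 ])), (0.65, array([184., 247.]), array([ 0.5583, -0.0018,  0.078 ]))]
lid_hinge [(0.82, array([151., 258.]), array([ 0.5804, -0.066 ,  0.055 ])), (0.7, array([332., 213.]), array([0.5434, 0.203 , 0.055 ]))]
```

View pics/w1.png

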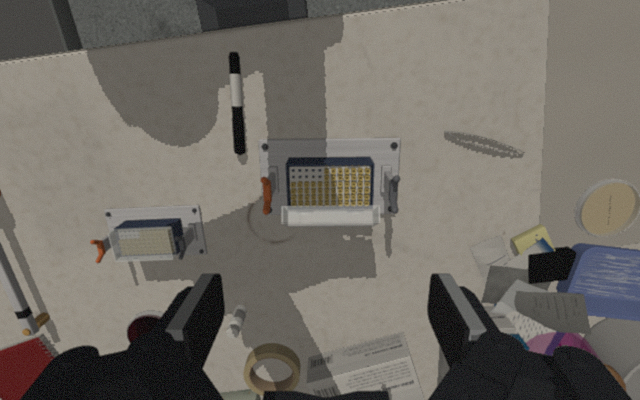

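The view confirms the choice: the large frame is at (327,177), its orange fork at (266,192), its grey fork at (394,195), and the lid near upright at (330,215). The look-alike is at (157,232). The fork distance comes out at 165 mm against 164 expected, with yaw about -8°.

Run:
```python
from h import *
c=np.load("w1.npz")["c"].reshape(-1,3)
yaw=np.radians(-8.1); ex=np.array([np.cos(yaw),np.sin(yaw)]); ey=np.array([-ex[1],ex[0]])
d=c[:,:2]-[.5076,.204]; f=np.c_[d@ex,d@ey,c[:,2]]
b=f[(abs(f[:,0])<.09)&(abs(f[:,1])<.13)]
l=b[(b[:,2]>.06)&(abs(b[:,1])<.055)]
for z in np.arange(.06,.14,.01):
    q=l[(l[:,2]>=z)&(l[:,2]<z+.01)]
    if len(q): print(round(z,3),len(q),np.percentile(q[:,0],[2,50,98]).round(3))
q=b[(b[:,2]>.005)&(b[:,2]<.011)]
r=cv2.minAreaRect(q[:,:2].astype(np.float32)); print(len(q),r, np.percentile(q,[.5,99.5],axis=0).round(3))
for s in(-1,1):
    q=b[(b[:,2]>.08)&(b[:,2]<.1)&(abs(b[:,1]-s*.082)<.015)]; print(s,len(q),q.mean(0).round(4),q.min(0).round(3),q.max(0).round(3))
```

```text
0.06 314 [-0.028  0.003  0.045]
0.07 50 [0.045 0.046 0.047]
0.08 38 [0.038 0.044 0.045]
0.09 75 [0.036 0.037 0.038]
0.1 47 [0.029 0.03  0.035]
0.11 826 [0.002 0.008 0.029]
0.12 876 [0.01  0.017 0.023]
4243 ((-0.016605466604232788, -0.0108112171292305), (0.14308315515518188, 0.22389426827430725), 1.5315662622451782) [[-0.062 -0.122  0.005]
 [ 0.054  0.1    0.011]]
-1 148 [ 0.0018 -0.0816  0.0897] [-0.025 -0.087  0.08 ] [ 0.024 -0.077  0.096]
1 154 [-0.0027  0.0805  0.0894] [-0.03   0.076  0.08 ] [0.02  0.086 0.096]
```

```bash
cat >> h.py <<'E'
YAW=-6.7; C=np.array([.5066,.204,0]); a_=np.radians(YAW)
def fr(x,y,z): return C+np.array([np.cos(a_)*x-np.sin(a_)*y, np.sin(a_)*x+np.cos(a_)*y, z])
E
python3 - <<'E'
from h import *
grip(0.0,40)
def P(th,d=.052):
    t=np.radians(th); return fr(.0345-d*np.cos(t)+.022*np.sin(t)+.011,0,.055+d*np.sin(t)+.022*np.cos(t))
R=down(YAW)
goto(fr(.095,0,.20),R)
move_straight(P(90)+[.015,0,0],R,.25)
for th in(75,55,35,18,5):
    move_straight(P(th),R,.12); print(th,read_t(),np.round(read_wrist_force(),1))
for z in(.077,.0755,.074):
    q=P(0);q[2]=z; move_straight(q,R,.05); f=np.array(read_wrist_force()); print(z,f.round(1),np.round(read_position(),4))
    if f[2]>8: break
pause(.3)
q=np.array(read_position());q[2]=.19; move_straight(q,R,.3)
p=grab_frame("side");cv2.imwrite("pics/side1.png",cv2.resize(p["pixels"][110:310,200:450],None,fx=2.4,fy=2.4)); print(read_t())
E
```

```text
75 8.6833 [-0.5 -1.2  0.1]
55 9.0 [-1.6 -0.5  1.2]
35 9.3167 [ 0.2 -0.1 -0.4]
18 9.6083 [ 1.5  0.4 -0.1]
5 9.8667 [-0.5  1.1 -0.6]
0.077 [-0.7  0.1  0. ] [0.5001 0.2047 0.0769]
0.0755 [ 0.4  0.8 -0. ] [0.5003 0.2049 0.0758]
0.074 [-3.8 -1.3  7. ] [0.5004 0.2049 0.0754]
11.5
```

View pics/side1.png

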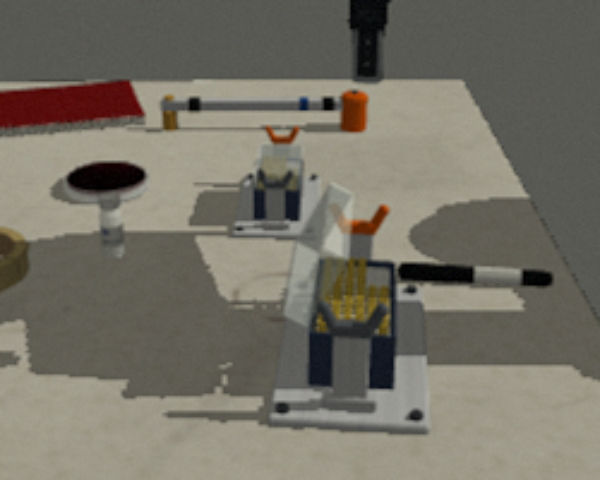

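```bash
cat >> h.py <<'E'
def lid(p):
    c=cloud(p).reshape(-1,3); d=c-C; ex=np.array([np.cos(a_),np.sin(a_)]); ey=np.array([-ex[1],ex[0]])
    f=np.c_[d[:,:2]@ex,d[:,:2]@ey,d[:,2]]
    l=f[(abs(f[:,0])<.09)&(abs(f[:,1])<.05)&(f[:,2]>.045)&(f[:,2]<.15)]
    for z in np.arange(.045,.15,.01):
        q=l[(l[:,2]>=z)&(l[:,2]<z+.01)]
        if len(q)>5: print(round(z,3),len(q),np.percentile(q[:,0],[2,50,98]).round(3))
E
python3 - <<'E'
from h import *
print(np.round(read_position(),3),read_grip_width(),np.round(read_wrist_force(),1))
p=wrist(); lid(p); cv2.imwrite("pics/w2.png",p["pixels"])
p=grab_frame("top"); lid(p)
p=grab_frame("side"); print("side"); lid(p)
E
```

```text
[0.5   0.205 0.189] -4.015137060993083e-05 [ 0.8 -0.4 -0.1]
0.045 3696 [-0.033 -0.011  0.023]
0.055 3022 [-0.028  0.001  0.023]
0.065 163 [0.046 0.047 0.049]
0.075 56 [0.046 0.047 0.048]
0.085 85 [0.038 0.038 0.04 ]
0.095 34 [0.037 0.037 0.038]
0.105 202 [0.004 0.029 0.031]
0.115 3543 [0.004 0.013 0.022]
0.125 88 [0.02  0.021 0.022]
0.045 295 [-0.033 -0.012  0.01 ]
0.055 120 [-0.025 -0.003  0.01 ]
0.065 34 [0.047 0.049 0.051]
0.075 32 [0.041 0.045 0.048]
0.085 23 [0.037 0.04  0.043]
0.095 21 [0.032 0.034 0.037]
0.105 39 [0.003 0.011 0.032]
0.115 105 [0.004 0.014 0.026]
0.125 7 [0.018 0.021 0.022]
side
0.045 202 [-0.036 -0.019  0.023]
0.055 349 [-0.029 -0.005  0.021]
0.065 37 [0.043 0.047 0.048]
0.075 49 [0.04  0.042 0.045]
0.085 50 [0.035 0.037 0.04 ]
0.095 50 [0.03  0.032 0.035]
0.105 55 [0.003 0.027 0.029]
0.115 313 [0.001 0.012 0.024]
```

View pics/w2.png

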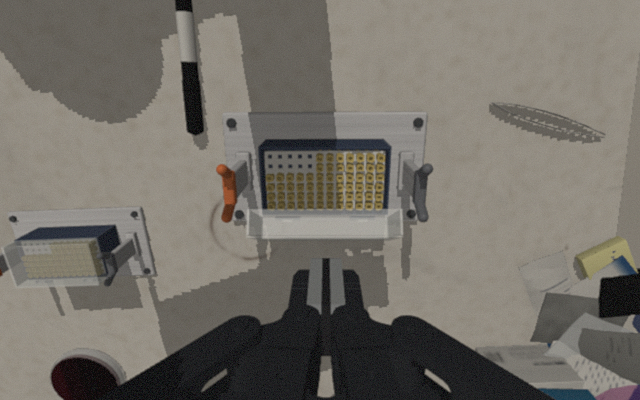

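The lid is open at about 62°, the same as before, although the press met 7 N at the shut height. I'll repeat the sweep and measure on the way.

Run:
```python
from h import *
def P(th,d=.052):
    t=np.radians(th); return fr(.0345-d*np.cos(t)+.022*np.sin(t)+.011,0,.055+d*np.sin(t)+.022*np.cos(t))
R=down(YAW)
move_straight(fr(.095,0,.18),R,.3)
move_straight(P(90)+[.01,0,0],R,.25)
def look(n):
    p=grab_frame("side"); print(n,read_t(),np.round(read_wrist_force(),1)); return p["pixels"][150:310,260:430]
ims=[]
for th in(75,55,35,15):
    move_straight(P(th),R,.12)
    if th!=75: ims.append(look(th))
q=P(0)
for z in(.077,.075,.073):
    q[2]=z; move_straight(q,R,.05)
    if read_wrist_force()[2]>4: break
pause(.2); ims.append(look("press"))
q[2]=.082; move_straight(q,R,.05); ims.append(look("up"))
q[2]=.13; move_straight(q,R,.15); ims.append(look("up2"))
m=np.vstack([np.hstack(ims[:3]),np.hstack(ims[3:])]); cv2.imwrite("pics/seq.png",cv2.resize(m,None,fx=1.55,fy=1.55))
```

```text
55 13.3083 [-0.2  0.4 -0. ]
35 13.675 [-0.5 -0.4 -0.1]
15 14.0417 [ 0.5  0.4 -0.3]
press 14.9833 [-3.3 -0.2  5.5]
up 15.325 [-0.2 -0.3 -0.5]
up2 15.8417 [0.4 0.4 1.2]
```

View pics/seq.png

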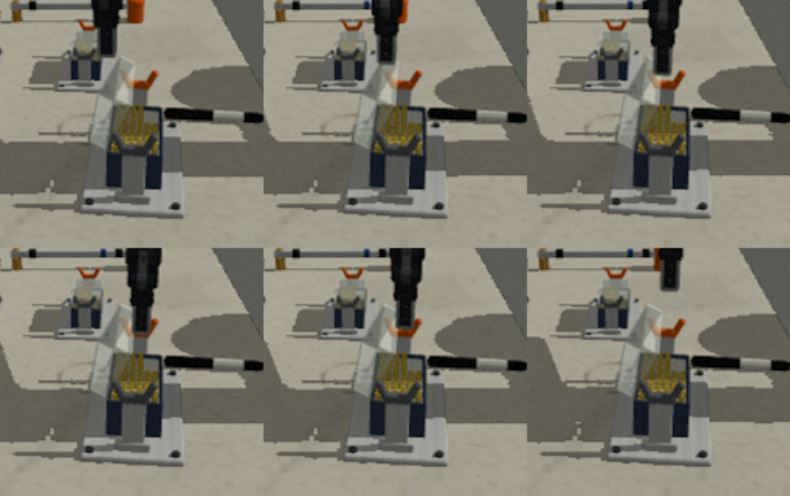

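Run:
```python
from h import *
P=np.array(read_position()); print("tcp",P.round(4),read_grip_width())
for n in("side","top"):
    p=grab_frame(n); uv=proj(p,P); print(n,"tcp projects",uv.round(1))
    c=cloud(p); img=p["pixels"].astype(int)
    dark=(img.max(2)<60)&(c[...,2]>.09)&(p["depth"]>0)
    q=c[dark]; k=q[q[:,2]<q[:,2].min()+.03]; print(len(q),"lowest dark",k.mean(0).round(3),k.min(0).round(3),k.max(0).round(3))
    if n=="side": cv2.imwrite("pics/s3.png",cv2.circle(p["pixels"].copy(),tuple(int(v) for v in uv),3,(0,255,0),1))
    for k,z in dict(fork_orange=.078,fork_grey=.078,lid_hinge=.055).items():
        for d in landmark_of(k,p)[:3]: print(k,round(d["conf"],2),np.round(d["location"]),world(p,d["location"],z).round(3))
p=wrist(); 
for k,z in dict(fork_orange=.078,fork_grey=.078,lid_hinge=.055,marker=0).items():
    for d in landmark_of(k,p)[:3]: print(k,round(d["conf"],2),np.round(d["location"]),world(p,d["location"],z).round(3))
```

```text
tcp [0.4995 0.2046 0.129 ] -0.0005029267240667369
side tcp projects [350.6 196.4]
18596 lowest dark [0.281 0.199 0.106] [-0.054 -0.664  0.09 ] [0.931 0.592 0.12 ]
fork_orange 0.75 [317. 168.] [ 0.554 -0.068  0.078]
fork_orange 0.62 [347. 200.] [0.496 0.11  0.078]
fork_orange 0.48 [396. 231.] [0.421 0.241 0.078]
fork_grey 0.75 [347. 247.] [0.511 0.293 0.078]
fork_grey 0.65 [309. 185.] [0.574 0.032 0.078]
fork_grey 0.4 [347. 202.] [0.498 0.122 0.078]
lid_hinge 0.94 [327. 231.] [0.541 0.2   0.055]
lid_hinge 0.78 [306. 180.] [ 0.582 -0.051  0.055]
top tcp projects [237.7 226.6]
21173 lowest dark [ 0.684 -0.537  0.104] [ 0.215 -0.664  0.09 ] [1.078 0.814 0.12 ]
fork_orange 0.73 [388. 212.] [ 0.548 -0.13   0.078]
fork_orange 0.56 [278. 230.] [0.501 0.122 0.078]
fork_grey 0.94 [339. 207.] [ 0.558 -0.017  0.078]
fork_grey 0.63 [208. 223.] [0.513 0.284 0.078]
lid_hinge 0.91 [245. 210.] [0.549 0.205 0.055]
lid_hinge 0.7 [364. 201.] [ 0.578 -0.077  0.055]
lid_hinge 0.53 [460. 229.] [ 0.517 -0.301  0.055]
fork_orange 0.58 [206. 217.] [0.498 0.122 0.078]
fork_grey 0.86 [445. 218.] [0.518 0.287 0.078]
fork_grey 0.62 [ 70. 300.] [0.552 0.004 0.078]
lid_hinge 0.96 [329. 246.] [0.541 0.203 0.055]
lid_hinge 0.79 [ 27. 317.] [ 0.577 -0.058  0.055]
marker 0.66 [164.  57.] [0.386 0.088 0.   ]
```

View pics/s3.png

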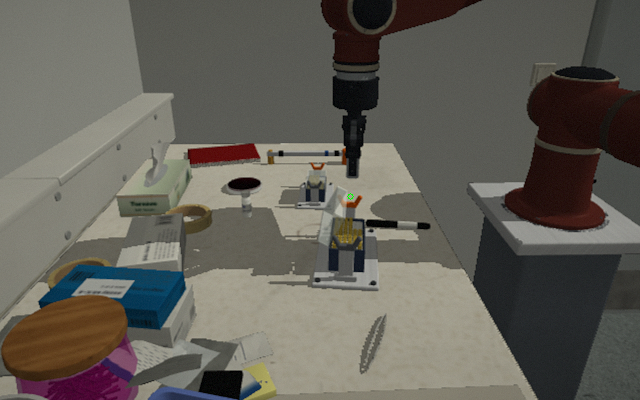

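Run:
```python
from h import *
P=np.array(read_position())
p=grab_frame("side"); c=cloud(p)
for r in range(140,204,4): print(r,c[r,353].round(3),p["pixels"][r,353])
p=grab_frame("wrist")
T=np.array(p["tool_from_camera"]); 
D=p["depth"]; print("wrist tool-tip projects", end=" ")
x=np.linalg.inv(T)@[0,0,0,1]; uv=p["K"]@x[:3]; print(uv[:2]/uv[2], x[2])
# finger pts in tool coords
H,W=D.shape;u,v=np.meshgrid(np.arange(W),np.arange(H))
X=(np.linalg.inv(p["K"])@np.stack([u*D,v*D,D]).reshape(3,-1)); X=T[:3,:3]@X+T[:3,3:]
X=X.T; m=(D.ravel()>0)&(abs(X[:,1])<.02)&(abs(X[:,0])<.03)&(X[:,2]<.02)&(X[:,2]>-.1); q=X[m]; print(len(q),q.min(0).round(3),q.max(0).round(3))
for z in np.arange(-.06,.02,.01):
  k=q[(q[:,2]>=z)&(q[:,2]<z+.01)]; print(round(z,2),len(k),k.mean(0).round(3) if len(k) else"")
```

```text
140 [0.505 0.265 0.254] [31 30 28]
144 [0.504 0.257 0.245] [26 25 25]
148 [0.503 0.249 0.236] [12 13  9]
152 [0.501 0.234 0.224] [13 14 11]
156 [0.501 0.235 0.217] [11  7  7]
160 [0.499 0.219 0.204] [14 11 11]
164 [0.499 0.22  0.197] [15 11 14]
168 [0.498 0.216 0.188] [10  6  5]
172 [0.498 0.218 0.181] [12 10  5]
176 [0.497 0.211 0.171] [56 55 54]
180 [ 0.455 -0.176  0.001] [139 154 159]
184 [ 0.458 -0.144  0.003] [140 155 159]
188 [ 0.46  -0.122  0.001] [133 150 156]
192 [ 0.462 -0.094  0.002] [142 158 163]
196 [ 0.464 -0.075 -0.   ] [138 156 160]
200 [ 0.466 -0.054 -0.001] [143 159 162]
wrist tool-tip projects [324.29514463 237.5389793 ] 0.19882300190094426
9807 [-0.028 -0.02  -0.1  ] [0.013 0.02  0.016]
-0.06 865 [ 0.008  0.001 -0.055]
-0.05 397 [ 0.009  0.001 -0.047]
-0.04 0 
-0.03 0 
-0.02 0 
-0.01 0 
0.0 378 [-0.022 -0.002  0.008]
0.01 1126 [-0.014  0.     0.013]
```

The seen fingertip is about 40 mm behind the reported TCP. Side depth, wrist depth and the contact on the lid's front edge all agree, so my sweep passed over the lid. I'll apply a measured tip offset of 0.040 m.

Run:
```python
from h import *
print("gpo",grip_point_offset() if callable(grip_point_offset) else grip_point_offset)
E_=np.array([0,0,-.040])
def P(th,d=.052):
    t=np.radians(th); return fr(.0345-d*np.cos(t)+.022*np.sin(t)+.011,0,.055+d*np.sin(t)+.022*np.cos(t))+E_
R=down(YAW)
move_straight(fr(.095,0,.129),R,.3)
move_straight(P(90)+[.01,0,0],R,.25)
for th in(75,55,35,15):
    move_straight(P(th),R,.12); print(th,np.round(read_wrist_force(),1))
q=P(0)
for z in(.077,.075,.073,.071,.069):
    q[2]=z-.04; move_straight(q,R,.05); f=np.array(read_wrist_force()); print(z,f.round(1),np.round(read_position(),4))
    if f[2]>5: break
pause(.2)
q[2]=.12; move_straight(q,R,.3)
p=wrist(); lid(p); print(read_t())
```

```text
gpo 0.0187
75 [-0.9  0.1  0.7]
55 [-0.6  0.3 -0.7]
35 [-0.8  0.4 -0. ]
15 [ 0.1 -0.3  0.7]
0.077 [ 0.8 -0.5  6.2] [0.5016 0.2049 0.0383]
0.045 431 [-0.034 -0.033 -0.033]
0.055 475 [-0.034 -0.033 -0.033]
0.065 561 [-0.033 -0.033 -0.033]
0.075 13193 [-0.032 -0.004  0.029]
19.9083
```

The lid is shut: the top surface reads flat at about 0.077 and nothing is higher. Now the bar.

Run:
```python
from h import *
grip(.085,40)
goto([.50,-.31,.22],down(0))
p=wrist(); print(read_t(),np.round(read_q(),1)); cv2.imwrite("pics/w4.png",p["pixels"])
for k,z in dict(bar=0,balance=.032,sleeve_heavy=.032,sleeve_light=.032).items():
    print(k,[(round(d["conf"],2),np.round(d["location"]),world(p,d["location"],z).round(4)) for d in landmark_of(k,p)[:2]])
c=cloud(p); hsv=cv2.cvtColor(p["pixels"],cv2.COLOR_BGR2HSV)
near=(abs(c[...,0]-.55)<.16)&(abs(c[...,1]+.31)<.05)
b=(hsv[...,0]>100)&(hsv[...,0]<130)&(hsv[...,1]>110)&near
q=c[b]; print("blue",len(q),np.median(q,0).round(4),q.min(0).round(3),q.max(0).round(3)); vv,uu=np.nonzero(b); print("ray",world(p,(uu.mean(),vv.mean()),.039).round(4))
q=c[near&(c[...,2]>.034)&(c[...,2]<.044)&(c[...,0]>.485)&(c[...,0]<.68)]
l=cv2.fitLine(q[:,:2].astype(np.float32),cv2.DIST_HUBER,0,.01,.01).ravel(); print(len(q),l)
# finger tips, open, in tool coords
T=np.array(p["tool_from_camera"]); X=(c-np.array(read_position()))@np.array(read_tool_rot()); m=(X[...,2]<.0)&(abs(X[...,1])<.07)&(abs(X[...,0])<.03); print("tip z",np.percentile(X[m][:,2],[50,99,99.9]))
```

```text
22.6417 [ -39.    -2.8   95.7    0.    87.2 -129. ]
bar [(0.75, array([327., 178.]), array([ 0.5259, -0.3065,  0.    ]))]
balance [(0.97, array([326., 190.]), array([ 0.5299, -0.3083,  0.032 ]))]
sleeve_heavy [(0.93, array([325., 155.]), array([ 0.492 , -0.3089,  0.032 ]))]
sleeve_light [(0.62, array([324., 291.]), array([ 0.655 , -0.3104,  0.032 ]))]
blue 257 [ 0.5016 -0.3068  0.2884] [ 0.418 -0.359  0.038] [ 0.529 -0.26   0.401]
ray [ 0.6502 -0.298   0.039 ]
2106 [ 0.9999534  -0.00965329  0.573911   -0.30872944]
tip z [-0.10352473 -0.05557155 -0.0523803 ]
```

View pics/w4.png

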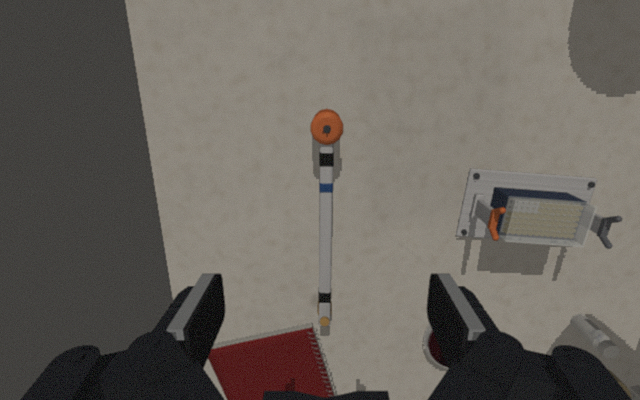

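The bar's blue band is at (326,188), the sleeves at (326,160) and (324,298), and the weight at (327,127). Back-projected, all of these put the balance point at x ≈ 0.528, y ≈ -0.308.

Run:
```python
from h import *
R=down(-.55); B=np.array([.528,-.3083])
goto([*B,.12],R)
p=wrist()
hsv=cv2.cvtColor(p["pixels"],cv2.COLOR_BGR2HSV); 
b=(hsv[...,0]>105)&(hsv[...,0]<128)&(hsv[...,1]>120)&(hsv[...,2]>50); b[:, :300]=0; b[:,350:]=0; b[260:]=0
vv,uu=np.nonzero(b); bx=world(p,(uu.mean(),vv.mean()),.039); print("band",len(uu),vv.min(),vv.max(),bx.round(4))
if len(uu)>20 and abs(bx[0]-B[0])<.01: B[0]=bx[0]
move_straight([*B,.04],R,.2)
for z in(.01,-.0187):
    move_straight([*B,z],R,.08); f=np.array(read_wrist_force()); print(z,f.round(1))
    if abs(f).max()>8: break
grip(0.0,60); print("w",read_grip_width(),read_gripper_force(),np.round(read_wrist_force(),1))
if read_grip_width()>.008:
    z=read_position()[2]
    move_straight([*B,z+.05],R,.08); pause(.4)
    print(np.round(read_wrist_force(),2),np.round(read_ft_torque(),3),read_gripper_force())
    p=grab_frame("side"); cv2.imwrite("pics/side5.png",cv2.resize(p["pixels"][90:250,180:440],None,fx=2.8,fy=2.8))
print(read_t())
```

```text
band 181 185 195 [ 0.5252 -0.308   0.039 ]
0.01 [-0.9  0.1 -0.3]
-0.0187 [-0.4  0.1  0.4]
w 0.01218151827214321 60.95247030258179 [ 0.2 -1.   1.8]
[-0.23  0.58 -3.91] [ 0.015 -0.003  0.044] 60.205217599868774
26.8583
```

View pics/side5.png

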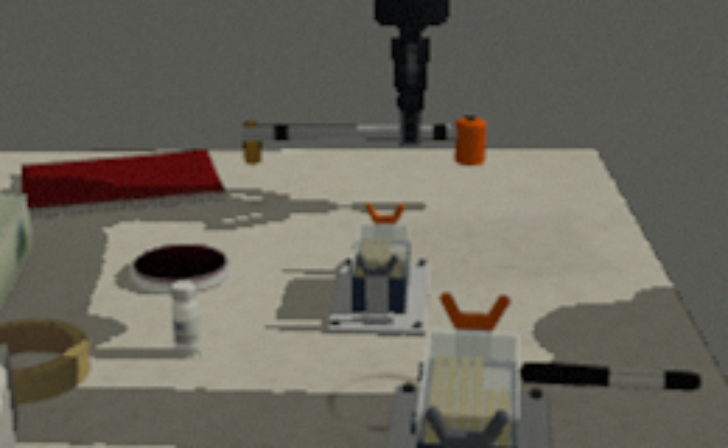

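The bar is held level at the band and clear of the table, and the lid is shut. Carry it over.

```bash
cat >> h.py <<'E'
def meas(p):
    zs=dict(sleeve_heavy=1,sleeve_light=1,balance=1)
    u=read_position()[2]+.0437
    for k,z in dict(sleeve_heavy=u,sleeve_light=u,balance=u+.007,fork_orange=.078,fork_grey=.078).items():
        o=[]
        for d in landmark_of(k,p)[:3]:
            w=world(p,d["location"],z); e=w-C; ex=np.array([np.cos(a_),np.sin(a_)]); ey=np.array([-ex[1],ex[0]])
            o.append((round(d["conf"],2),np.round(d["location"]).tolist(),np.round([e[:2]@ex,e[:2]@ey],4).tolist()))
        print(k,o)
E
python3 - <<'E'
from h import *
P=np.array(read_position()); P[2]=.14; move_straight(P,None,.15)
g=fr(0,-.052,.14); R=down(83.3); print(g,solve_ik(g,R))
try: move_straight(g,R,.18)
except Unreachable: print("goto"); goto(g,R)
g[2]=.09; move_straight(g,R,.1); pause(.4)
print(read_t(),np.round(read_position(),4),np.round(read_q(),1),read_gripper_force(),np.round(read_wrist_force(),1))
p=grab_frame("top"); meas(p); a=p["pixels"][180:290,180:320]
c=cloud(p); d=c-C; ex=np.array([np.cos(a_),np.sin(a_)]); ey=np.array([-ex[1],ex[0]]); f=np.stack([d[...,:2]@ex,d[...,:2]@ey,d[...,2]],-1).reshape(-1,3)
for y in np.arange(-.14,.15,.02):
    q=f[(abs(f[:,1]-y)<.01)&(f[:,2]>.125)&(f[:,2]<.165)&(abs(f[:,0])<.05)]
    if len(q)>5: print(round(y,2),len(q),np.median(q,0).round(4))
s=grab_frame("side"); meas(s); b=s["pixels"][150:290,270:430]
b=cv2.resize(b,(400,350)); a=cv2.resize(a,(400,314)); 
cv2.imwrite("pics/place.png",np.hstack([b,np.vstack([a,np.zeros((36,400,3),np.uint8)])]))
w=wrist(); meas(w); cv2.imwrite("pics/w6.png",w["pixels"])
E
```

```text
[0.50053312 0.15235513 0.14      ] [ 8.77645724e+00 -8.86356902e+00  1.08976805e+02 -2.54444375e-14
  7.98867642e+01 -1.64523543e+02]
31.4917 [0.5008 0.1524 0.0904] [   8.8   -6.   111.4    0.    74.6 -164.5] 60.193644762039185 [-0.1 -0.8 -4.2]
sleeve_heavy [(0.66, [276.0, 227.0], [0.0024, -0.0839]), (0.25, [277.0, 228.0], [0.0024, -0.0868])]
sleeve_light [(0.65, [205.0, 214.0], [0.0085, 0.0754])]
balance []
fork_orange [(0.72, [387.0, 210.0], [0.0856, -0.325]), (0.62, [275.0, 231.0], [0.0016, -0.0761])]
fork_grey [(0.69, [276.0, 223.0], [0.0203, -0.0742]), (0.65, [206.0, 226.0], [-0.0089, 0.0834]), (0.65, [339.0, 208.0], [0.0739, -0.2147])]
-0.12 139 [-0.0012 -0.1192  0.1532]
-0.1 86 [ 0.0005 -0.103   0.1517]
0.1 60 [-0.0005  0.1023  0.1473]
0.12 38 [-0.0013  0.1158  0.1477]
sleeve_heavy [(0.93, [349.0, 177.0], [-0.0014, -0.0806])]
sleeve_light [(0.61, [343.0, 216.0], [0.0027, 0.0862])]
balance [(0.61, [348.0, 180.0], [-0.0013, -0.0462])]
fork_orange [(0.83, [316.0, 164.0], [0.0842, -0.2907]), (0.58, [348.0, 199.0], [-0.0008, -0.0955]), (0.16, [346.0, 179.0], [0.0082, -0.2044])]
fork_grey [(0.77, [315.0, 182.0], [0.0748, -0.181]), (0.65, [347.0, 242.0], [-0.0042, 0.0735])]
sleeve_heavy [(0.95, [322.0, 214.0], [0.0026, -0.0827])]
sleeve_light []
balance [(0.56, [326.0, 288.0], [0.0006, -0.0521])]
fork_orange []
fork_grey []
```

View pics/place.png

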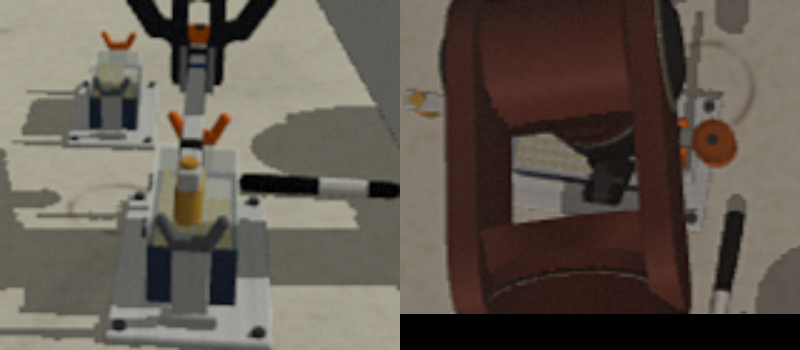

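The side view shows the bar running over both forks at (190,150) and (192,235). The weight is on the orange side, and depth puts the bar's centreline within about 1 mm of the frame axis at both ends. One last check of the prong centres and the lid before handing in.

Run:
```python
from h import *
ex=np.array([np.cos(a_),np.sin(a_)]); ey=np.array([-ex[1],ex[0]])
F=[]
for p in(grab_frame("side"),wrist()):
    d=(cloud(p)-C).reshape(-1,3); F.append(np.c_[d[:,:2]@ex,d[:,:2]@ey,d[:,2]])
for n,f in zip(("side","wrist"),F):
  for s in(-1,1):
    q=f[(f[:,2]>.083)&(f[:,2]<.1)&(abs(f[:,1]-s*.082)<.02)&(abs(f[:,0])<.04)]
    if len(q)>5: print(n,s,len(q),np.percentile(q,[1,50,99],axis=0).round(4).tolist())
  q=f[(abs(f[:,1])<.05)&(abs(f[:,0])<.08)&(f[:,2]>.06)&(f[:,2]<.11)]; print("lid z",np.percentile(q[:,2],[50,99]).round(4))
  for y in(.03,.06,.09,.11,.13,-.03,-.09,-.11):
    q=f[(abs(f[:,1]-y)<.008)&(f[:,2]>.14)&(f[:,2]<.155)&(abs(f[:,0])<.03)]
    if len(q)>8: print(n,y,len(q),np.median(q,0).round(4))
```

```text
side -1 56 [[-0.0269, -0.0844, 0.0834], [-0.018, -0.0803, 0.0891], [0.0193, -0.0758, 0.095]]
side 1 84 [[-0.0278, 0.0783, 0.0831], [0.0087, 0.0838, 0.0888], [0.0193, 0.0866, 0.0953]]
lid z [0.077  0.0785]
side 0.03 30 [-0.0019  0.0312  0.1475]
side 0.06 38 [-0.0021  0.0598  0.1476]
side 0.09 42 [-0.0016  0.0885  0.1475]
side 0.11 49 [-0.0022  0.1142  0.15  ]
side 0.13 10 [-0.0005  0.1226  0.1458]
side -0.03 27 [-0.0025 -0.031   0.1474]
side -0.09 18 [-0.0027 -0.092   0.1479]
side -0.11 21 [-0.0002 -0.1075  0.1544]
wrist -1 631 [[-0.025, -0.0869, 0.0838], [-0.0152, -0.0832, 0.0931], [0.0234, -0.0789, 0.0958]]
lid z [0.0772 0.0786]
wrist -0.03 986 [ 0.0007 -0.0301  0.1479]
wrist -0.09 1576 [ 0.0011 -0.0897  0.1481]
wrist -0.11 2317 [-0.0002 -0.1103  0.1543]
```

```bash
python3 -c "
from h import *
print(read_t(),hand_in())"
```

```text
the job is handed in; nothing more can be done
32.4917 None
```

I handed the job in at 32.5 s; I don't have the verdict. By my last measurements the lid is shut and the bar is held still and level at its blue band, about 56 mm above the forks, each sleeve within roughly 2–3 mm of its fork's centreline and the weight on the orange side. I touched none of the vial, plate or marker.

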